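Egg blanks into the drying tray

ROBOT

A 6-joint arm with a two-finger parallel gripper is mounted at the origin on the work surface. World frame = base frame: x ahead of the robot, y to its left, z up, the work surface at z = 0. Lengths are in m, angles in rad, forces in N, time in s.
With the tool pointing down it reaches from about 0.25 to 0.775 m from the base axis. Payload 4 kg.
Tool frame: the origin (TCP) lies midway between the tips of the shut fingers; the grasp point (between the pads) lies 19 mm behind it; y points along the fingers, x is the direction in which the jaws open and shut, and the axes are right-handed (so a half turn about y gives the same grasp; the last joint's range is limited). The gripper opens to 85 mm and grips with 20 to 120 N. Pads are 22 mm wide; open, the fingers measure 114 mm over their backs; the gripper's body (76 mm by 85 mm) begins 54 mm behind the grasp point. The pads swing forward as they close: fully open they stand 13 mm farther back than shut.
Start: joints at [1.05, 0.087, 1.371, -0, 1.684, -0.103], TCP at [0.223, 0.503, 0.231] pointing down, gripper open.
Joint ranges: [-3.1, 3.1], [-0.76, 2.03], [0.27, 2.55], [-1.08, 4.22], [0.17, 2.65], [-2.57, 2.57]. Speed limits (rad/s): [2.79, 2.79, 3.14, 3.14, 3.14, 3.14].

INTERFACE

Orientations are given as a rotation vector (axis times angle).
In Python, from rig import arm gives the robot as it stands. Calls block until the motion is done:
- arm.reach(position, orientation): joint-space move of the TCP to a pose.
- arm.line_to(position, frame=None, max_speed=0.15, force_limit=None): straight line of the TCP; frame=None keeps the orientation; max_speed is the mean speed in m/s. With force_limit (N) it stops when the force on the tool has changed by that much, and returns True; else False.
- arm.set_joints(angles): joint-space move.
- arm.release() and arm.close_gripper(newtons=None): open the fingers fully, or close them until they stop; newtons is the grip in N (None keeps the last).
- arm.wait(seconds).
- arm.ik(position, orientation): joint angles nearest the present ones, or None.
- arm.observe(): the state.
- arm.snapshot(name): name is "scene" or "top"; returns a dict with "pixels" (480x640x3 uint8, blue, green, red), "vfov" (degrees; the focal length in pixels is half the picture's height over the tangent of half this angle, whatever the lens; pixels are square), "cx", "cy" (the principal point, pixels), "world_from_camera" (4x4, takes a point from camera to world coordinates). Camera axes: x right, y up, looking along -z (the intrinsics and any distortion apply to the point x, -y, -z); pixel columns grow to the right and rows downward; lengths in m; the calibration is good to about 2 mm. A picture is of the moment at which its call begins. There is no depth.
A pose or a line that the arm cannot do raises arm.PlanningError and nothing moves.
- arm.hand_in(): hands the job in, once; it reports no verdict.
Trained networks look in a picture, given as the dict that the camera call returned (one of the last four; its "shot" number tells which), for a name from the list of things; names that differ only in an ending like _2 or _b are one class to them, and where a whole thing is asked for, a point or a joint stands for the part that bears it (a point fixed in the world has none). Each returns a list of dicts, best first, with "confidence" (0 to 1); they miss things now and then, are a little off and sometimes report something else, mostly with a low value. They report only what shows in the picture. A call takes as long as a camera call. They do not tell look-alikes from the thing itself.
- arm.search_frame(picture, query): "rect" ([left, top, right, bottom] in pixels, round what is visible of it).
The state is a dict: "t": time; "joint_positions": joint angles; "qd": joint speeds; "effort": joint torques, N m; "ee_pos": TCP position; "tool_rot": TCP orientation; "ft_force": force on the tool from outside, world axes, zero at the start; "wrist_torque": the same for the moment, N m; "grip_width": opening from 0.0 (shut) to 1.0 (fully open).
Only numpy, scipy, OpenCV 4.12 (cv2) and the standard library are available. Lean on these libraries where they do the work, as an engineer would, in place of code of your own. Each camera call takes 0.05 s, during which the arm holds its last target.

TASK

Put the four ceramic egg blanks into the dimpled drying tray for painting, each one in the pocket that fits its size: the smallest egg in the smallest dimple, and so on up to the largest. They are fragile, so set each down gently without letting it drop, standing upright on the pocket's floor, and leave the bell and the tree ornament where they stand.

Things in the scene. Friction and masses are not known exactly. Their poses are not given: they have to be found in the camera images.
- egg_small: The smallest egg blank: hollow off-white ceramic egg standing blunt end up on a small flat foot; 34 mm across at its widest, which is 26 mm above the foot, 46 mm tall, about 20 g. Foot 19 mm across. Origin: centre of the foot, on the mat at z = 0 at the start; z axis up through the egg. Fragile: over 35 N against a pocket, or a fall over 12 mm, breaks it.
- egg_medium: The second smallest egg blank: hollow off-white ceramic egg standing blunt end up on a small flat foot; 42 mm across at its widest, which is 31 mm above the foot, 55 mm tall, about 35 g. Foot 23 mm across. Origin: centre of the foot, on the mat at z = 0 at the start; z axis up through the egg. Fragile: over 35 N against a pocket, or a fall over 12 mm, breaks it.
- egg_large: The second largest egg blank: hollow off-white ceramic egg standing blunt end up on a small flat foot; 50 mm across at its widest, which is 36 mm above the foot, 64 mm tall, about 55 g. Foot 28 mm across. Origin: centre of the foot, on the mat at z = 0 at the start; z axis up through the egg. Fragile: over 35 N against a pocket, or a fall over 12 mm, breaks it.
- egg_giant: The largest egg blank: hollow off-white ceramic egg standing blunt end up on a small flat foot; 58 mm across at its widest, which is 41 mm above the foot, 73 mm tall, about 80 g. Foot 32 mm across. Origin: centre of the foot, on the mat at z = 0 at the start; z axis up through the egg. Fragile: over 35 N against a pocket, or a fall over 12 mm, breaks it.
- pocket_small: Pocket for the smallest egg: fixed grey tile, 74 mm square, 12 mm thick, with a round dimple 38 mm across, 6 mm deep, its flat floor black. Origin: centre of its underside, 5 mm above the table; z up; dimple floor 6 mm, top 12 mm above the origin. The four tiles stand in a row along their y axis, 78 mm apart in any order, in a low wooden tray; nothing stands beside the row (along x).
- pocket_medium: Pocket for the second smallest egg: fixed grey tile, 74 mm square, 12 mm thick, with a round dimple 46 mm across, 6 mm deep, its flat floor black. Origin: centre of its underside, 5 mm above the table; z up; dimple floor 6 mm, top 12 mm above the origin. The four tiles stand in a row along their y axis, 78 mm apart in any order, in a low wooden tray; nothing stands beside the row (along x).
- pocket_large: Pocket for the second largest egg: fixed grey tile, 74 mm square, 12 mm thick, with a round dimple 54 mm across, 6 mm deep, its flat floor black. Origin: centre of its underside, 5 mm above the table; z up; dimple floor 6 mm, top 12 mm above the origin. The four tiles stand in a row along their y axis, 78 mm apart in any order, in a low wooden tray; nothing stands beside the row (along x).
- pocket_giant: Pocket for the largest egg: fixed grey tile, 74 mm square, 12 mm thick, with a round dimple 62 mm across, 6 mm deep, its flat floor black. Origin: centre of its underside, 5 mm above the table; z up; dimple floor 6 mm, top 12 mm above the origin. The four tiles stand in a row along their y axis, 78 mm apart in any order, in a low wooden tray; nothing stands beside the row (along x).
- bell: Off-white ceramic bell ornament, 60 mm across its flared base, 57 mm tall with a small knob on top. Not an egg: it stays where it is. Origin: centre of its underside; z up.
- tree: Off-white ceramic cone-shaped tree ornament in three tiers, 64 mm across the base, 70 mm tall. Not an egg: it stays where it is. Origin: centre of its underside; z up.
Mind the look-alikes: they are no part of the job. What is shaped like the egg_giant but turquoise is not meant. What is shaped like the egg_large but orange is not meant.

How it is judged:
At the end, for the whole second after the job is handed in: Each of the four eggs stands in the pocket of its own size: foot centre within 10 mm of the pocket's centre, foot on the dimple's floor (3.5 to 8.5 mm above the tile's underside), within 0.15 rad of upright, at rest and released (horizontal distance between egg_small and pocket_small below 0.01 m and z of egg_small in the frame of pocket_small between 0.0035 and 0.0085 m and angle between each of egg_small, egg_medium, egg_large, egg_giant's own z axis and vertical below 0.15 rad and linear speed of each of egg_small, egg_medium, egg_large, egg_giant below 0.02 m/s and horizontal distance between egg_medium and pocket_medium below 0.01 m and z of egg_medium in the frame of pocket_medium between 0.0035 and 0.0085 m and horizontal distance between egg_large and pocket_large below 0.01 m and z of egg_large in the frame of pocket_large between 0.0035 and 0.0085 m and horizontal distance between egg_giant and pocket_giant below 0.01 m and z of egg_giant in the frame of pocket_giant between 0.0035 and 0.0085 m); the robot touches nothing.
It fails at once if an egg is dropped into or pressed against a pocket with more than 35 N (contact force between any of egg_small, egg_medium, egg_large, egg_giant and pocket_small above 35 N or contact force between any of egg_small, egg_medium, egg_large, egg_giant and pocket_medium above 35 N or contact force between any of egg_small, egg_medium, egg_large, egg_giant and pocket_large above 35 N or contact force between any of egg_small, egg_medium, egg_large, egg_giant and pocket_giant above 35 N).
It fails at once if the bell is pushed more than 20 mm or tipped over (distance of bell from where it was at the start of the episode above 0.02 m or angle between bell's own z axis and vertical above 0.35 rad).
It fails at once if the tree is pushed more than 20 mm or tipped over (distance of tree from where it was at the start of the episode above 0.02 m or angle between tree's own z axis and vertical above 0.35 rad).
It fails at once if an egg is let fall (over 0.5 m/s, a drop of about 13 mm, with no finger on it) ((linear speed of egg_small above 0.5 m/s and contact force between the fingers and egg_small below 0.05 N) or (linear speed of egg_medium above 0.5 m/s and contact force between the fingers and egg_medium below 0.05 N) or (linear speed of egg_large above 0.5 m/s and contact force between the fingers and egg_large below 0.05 N) or (linear speed of egg_giant above 0.5 m/s and contact force between the fingers and egg_giant below 0.05 N)).
It also fails if it takes over 120 s, if anything falls off the work surface, if the arm or the gripper's body presses on something with over 40 N, if the wrist force passes 120 N, or if a joint passes its speed limit or range.

## Working session

There is one attempt and no reset: what is moved stays moved. The work goes in short steps, each a Python script; the robot and the scene stay as the last script left them, time stands still between calls to the robot, and variables do not carry over. Pictures are saved under pics/ and viewed, and the job is handed in when it is done.

```bash
ls; mkdir -p pics
python3 - <<'E'
from rig import arm
import cv2,pickle
for n in ("top","scene"):
    s=arm.snapshot(n); cv2.imwrite(f"pics/{n}0.png",s["pixels"]); pickle.dump(s,open(f"{n}0.pkl","wb"))
    print(n,{k:v for k,v in s.items() if k!="pixels"})
    for q in ("egg_small","egg_medium","egg_large","egg_giant","bell","tree","pocket_small","pocket_giant"):
        print(q,[(r["rect"],round(r["confidence"],2)) for r in arm.search_frame(s,q)])
print(arm.observe())
E
```

```text
pics
top {'vfov': 45.0138438379434, 'cx': 320.09073126781135, 'cy': 236.28949234843935, 'world_from_camera': array([[ 0.01365477,  0.97938055, -0.2015621 ,  0.28458661],
       [-0.99989623,  0.01429994,  0.00174498,  0.01699277],
       [ 0.00459133,  0.20151736,  0.97947418,  1.02615784],
       [ 0.        ,  0.        ,  0.        ,  1.        ]]), 'shot': 1}
egg_small [([349.0, 260.4, 367.7, 278.0], 0.63)]
egg_medium [([282.1, 258.9, 307.3, 281.9], 0.73), ([132.3, 256.4, 166.1, 288.3], 0.61)]
egg_large [([479.2, 200.1, 506.9, 231.0], 0.92), ([488.1, 261.9, 517.5, 288.7], 0.78), ([346.3, 260.9, 366.1, 278.4], 0.62)]
egg_giant [([119.9, 311.4, 158.7, 348.4], 0.87), ([131.2, 254.4, 167.6, 289.9], 0.65)]
bell [([220.8, 254.5, 253.3, 285.1], 0.82), ([298.4, 141.6, 337.4, 186.7], 0.71)]
tree [([418.7, 241.6, 451.1, 273.8], 0.97)]
pocket_small [([297.5, 144.5, 338.8, 186.0], 0.84)]
pocket_giant [([256.5, 141.4, 296.1, 183.2], 0.91)]
scene {'vfov': 53.27707566400585, 'cx': 321.68100282698083, 'cy': 240.96000496599788, 'world_from_camera': array([[ 0.24976444, -0.71794929,  0.64974344,  
[... 783 characters left out ...]
7), ([288.2, 296.5, 345.4, 344.7], 0.35)]
{'t': 0.9, 'joint_positions': array([ 1.04989903e+00,  8.71639945e-02,  1.37067932e+00, -2.21210020e-05,
        1.68358960e+00, -1.03094109e-01]), 'qd': array([-0.00069653, -0.00061896,  0.00047638,  0.00021174,  0.00085509,
        0.00134302]), 'effort': array([-2.75588191e-04, -3.51721001e+01, -3.13465726e+01, -1.78940481e-04,
        2.28493273e-04, -3.58892862e-07]), 'ee_pos': array([0.22318403, 0.50270737, 0.23137108]), 'tool_rot': array([-1.37831361, -0.89629293,  0.8960427 ]), 'ft_force': array([ 0.49026536, -1.17882094,  0.46861137]), 'wrist_torque': array([-8.56953391e-03, -8.66621096e-05, -2.73238739e-02]), 'grip_width': 1.00312911965298}
```

View pics/top0.png

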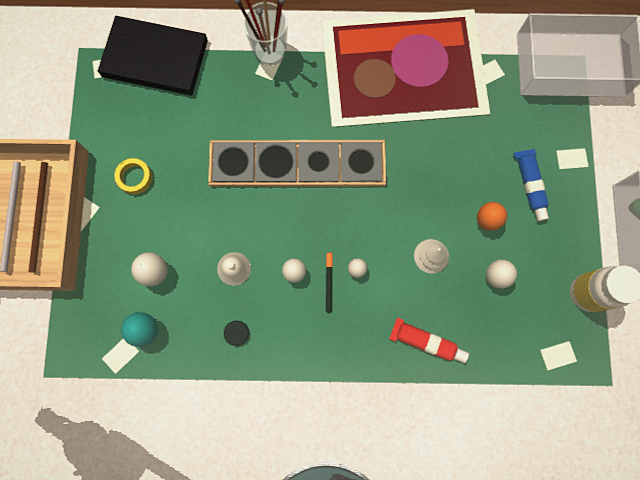

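View pics/scene0.png

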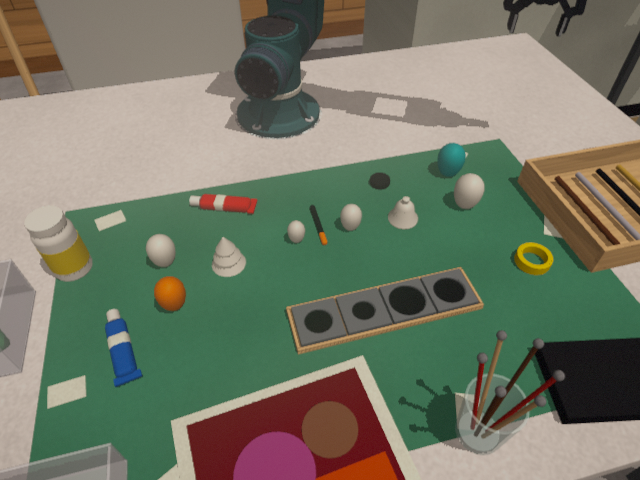

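```bash
cat > vis.py <<'E'
import numpy as np, cv2
from scipy.optimize import least_squares
EGG=dict(small=(17,26,46,9.5),medium=(21,31,55,11.5),large=(25,36,64,14),giant=(29,41,73,16))
def K(s):
    f=240/np.tan(np.radians(s["vfov"])/2); return f,s["cx"],s["cy"]
def proj(s,P):
    f,cx,cy=K(s);T=np.linalg.inv(s["world_from_camera"]);c=np.atleast_2d(P)@T[:3,:3].T+T[:3,3]
    return np.c_[cx+f*c[:,0]/-c[:,2],cy+f*-c[:,1]/-c[:,2]]
def back(s,uv,z):
    f,cx,cy=K(s);M=s["world_from_camera"]
    d=M[:3,:3]@np.array([(uv[0]-cx)/f,-(uv[1]-cy)/f,-1]);o=M[:3,3];return o+d*(z-o[2])/d[2]
def eggpts(n):
    R,hw,H,rf=np.array(EGG[n])/1000
    b=hw/np.sqrt(1-(rf/R)**2)
    z=np.r_[np.linspace(0,hw,15),np.linspace(hw,H,25)]
    r=np.where(z<hw,R*np.sqrt(np.clip(1-((hw-z)/b)**2,0,1)),R*np.sqrt(np.clip(1-((z-hw)/(H-hw))**2,0,1)))
    a=np.linspace(0,2*np.pi,48,endpoint=False)
    return np.c_[np.outer(r,np.cos(a)).ravel(),np.outer(r,np.sin(a)).ravel(),np.repeat(z,48)]
def hullc(uv):
    h=cv2.convexHull((uv*1).astype(np.float32));m=cv2.moments(h);return np.array([m["m10"]/m["m00"],m["m01"]/m["m00"]]),m["m00"]
def mask_white(s):
    b=cv2.cvtColor(s["pixels"],cv2.COLOR_BGR2HSV);g=s["pixels"].astype(int)
    m=((g[...,2]>g[...,1]-6)&(g[...,2]>55)&(b[...,1]<110)).astype(np.uint8)
    return m
def blob(m,uv,rad=28):
    n,l,st,c=cv2.connectedComponentsWithStats(m)
    best=[(np.hypot(*(c[i]-uv)),i) for i in range(1,n) if 40<st[i,4]<6000]
    d,i=min(best); return c[i],st[i,4]
def fitegg(n,obs,z=0):
    P=eggpts(n)+[0,0,z]
    x0=back(obs[0][0],obs[0][1],z+.03)[:2]
    f=lambda x:np.concatenate([hullc(proj(s,P+[x[0],x[1],0]))[0]-c for s,c in obs])
    r=least_squares(f,x0,diff_step=1e-3,x_scale=.01);return r.x,r.fun,[hullc(proj(s,P+[*r.x,0]))[1] for s,c in obs]
E
python3 - <<'E'
from vis import *
import pickle
T=pickle.load(open("top0.pkl","rb"));S=pickle.load(open("scene0.pkl","rb"))
mt,ms=mask_white(T),mask_white(S)
for n,a,b in (("giant",(149,269),(469,191)),("medium",(293,271),(351,217)),("small",(358,268),(296,231)),("large",(501,274),(161,251))):
    ct,At=blob(mt,a);cs,As=blob(ms,b)
    for o in ([(T,ct)],[(S,cs)],[(T,ct),(S,cs)]): 
        x,f,A=fitegg(n,o);print(n,x.round(4),f.round(1),np.round(A),end=" ")
    print("obs area",At,As)
# pockets
for im,c in((T,[(233,161),(275,161),(318,161),(361,161)]),(S,[(450,290),(407,300),(364,311),(319,321)])):
  g=(im["pixels"].max(2)<75).astype(np.uint8)
  for u in c:
    cc,A=blob(g,u);p=back(im,cc,.014)
    f=K(im)[0];R=np.linalg.inv(im["world_from_camera"])
    # predicted radius vs. area
    a=np.linspace(0,2*np.pi,90)
    d1=[hullc(proj(im,p+np.c_[r*np.cos(a),r*np.sin(a),0*a+.003]))[1] for r in (.019,.023,.027,.031)]
    print(cc.round(1),A,p[:2].round(4),np.round(d1))
for n,u in(("bell",(234,268)),("tree",(432,257)),("cap",(236,333)),("pen",(329,280)),("tq",(139,330)),("or",(492,216))):print(n,back(T,u,.02).round(3))
v=cv2.resize(T["pixels"][130:300,100:530],None,fx=1.8,fy=1.8,interpolation=2);cv2.imwrite("pics/crop0.png",v)
E
```

```text
giant [0.4261 0.3084] [ 0. -0.] [975.] giant [0.4229 0.3107] [ 0. -0.] [852.] giant [0.4254 0.3089] [-0.3  0.4 -0.2  1. ] [976. 854.] obs area 939 827
medium [0.429  0.0602] [ 0. -0.] [466.] medium [0.4263 0.0623] [ 0. -0.] [460.] medium [0.4283 0.061 ] [-0.4  0.4 -0.4  0.8] [466. 462.] obs area 440 443
small [ 0.4356 -0.0501] [-0. -0.] [303.] small [ 0.4331 -0.0483] [0. 0.] [319.] small [ 0.4348 -0.0493] [-0.4  0.4 -0.3  0.7] [303. 320.] obs area 282 304
large [ 0.4274 -0.2983] [-0. -0.] [726.] large [ 0.4257 -0.297 ] [-0.  0.] [777.] large [ 0.4268 -0.2976] [-0.4  0.4 -0.3  0.5] [726. 778.] obs area 695 754
[232.9 161.2] 645 [0.6309 0.1768] [324. 475. 654. 862.]
[275.4 161.2] 843 [0.6321 0.099 ] [324. 474. 654. 862.]
[318.1 161. ] 318 [0.6336 0.0208] [323. 474. 653. 860.]
[360.6 161.1] 462 [ 0.6347 -0.0572] [323. 473. 652. 860.]
[449.  289.8] 621 [0.6284 0.1794] [309. 452. 624. 822.]
[407. 300.] 857 [0.6301 0.1013] [325. 476. 657. 866.]
[363.2 310.2] 337 [0.6311 0.023 ] [342. 501. 691. 911.]
[318.1 321. ] 522 [ 0.6327 -0.0551] [361. 529. 729. 961.]
bell [0.433 0.165 0.02 ]
tree [ 0.457 -0.182  0.02 ]
cap [0.32  0.157 0.02 ]
pen [ 0.414 -0.001  0.02 ]
tq [0.323 0.323 0.02 ]
or [ 0.533 -0.292  0.02 ]
```

View pics/crop0.png

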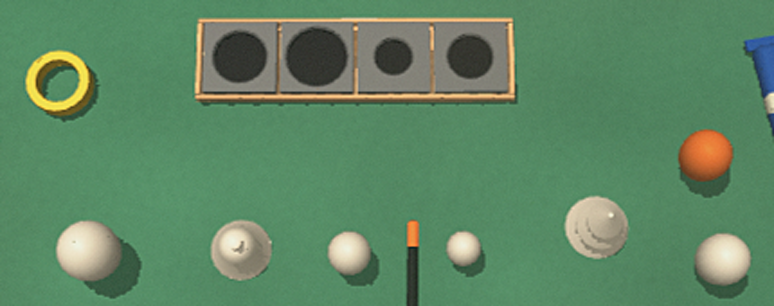

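The four white eggs in the crop are giant (149,269), medium (293,271), small (358,268) and large (501,274) in the top view; their sizes match their silhouette areas. The turquoise (139,329) and orange (492,216) ones are the look-alikes. The pockets from left to right are large, giant, small and medium. I start with the medium egg, with the jaws along x.

```bash
cat > job.py <<'E'
from rig import arm
import numpy as np, cv2, pickle, vis
from scipy.spatial.transform import Rotation as Ro
E={"giant":(.4254,.3089),"medium":(.4279,.0612),"small":(.4345,-.0492),"large":(.4266,-.2977)}
P={"large":(.6297,.1780),"giant":(.6311,.1000),"small":(.6324,.0219),"medium":(.6337,-.0562)}
DZ={"small":.0095,"medium":.012,"large":.014,"giant":.018}  # TCP height over foot
yaw=-.016
def ori():
    out=[]
    for k in (0,np.pi): out.append((Ro.from_euler("z",yaw+k)*Ro.from_rotvec([-np.pi/2,0,0])).as_rotvec())
    return out
def best(p):
    q0=arm.observe()["joint_positions"];c=[]
    for o in ori():
        q=arm.ik(p,o)
        if q is not None:c.append((abs(np.array(q)-q0).max(),tuple(o),q))
    c.sort(key=lambda t:t[0]); return c
def st(m=""):
    o=arm.observe();print(m,"t",round(o["t"],2),"tcp",o["ee_pos"].round(4),"F",o["ft_force"].round(2),"w",round(float(o["grip_width"]),3))
    return o
def pic(n,name):
    s=arm.snapshot(name);pickle.dump(s,open(f"{n}.pkl","wb"));cv2.imwrite(f"pics/{n}.png",s["pixels"]);return s
E
python3 - <<'E'
from job import *
for k in E:
    for p in(E[k],P[k]): print(k,[ (round(c[0],2),np.round(c[2],2)[[0,5]]) for c in best([*p,.03])])
n="medium";x,y=E[n]
arm.reach([x,y,.13],best([x,y,.13])[0][1]);st()
arm.line_to([x,y,DZ[n]],max_speed=.1,force_limit=8);st("down")
pic("a1","scene");st()
E
```

```text
giant [(np.float64(0.64), array([0.52, 0.54]))]
giant [(np.float64(0.98), array([0.07, 0.08]))]
medium [(np.float64(1.04), array([0.01, 0.03]))]
medium [(np.float64(1.23), array([-0.18, -0.16]))]
small [(np.float64(1.29), array([-0.24, -0.23]))]
small [(np.float64(1.1), array([-0.05, -0.04]))]
large [(np.float64(1.77), array([-0.72, -0.7 ])), (np.float64(2.54), array([-0.72,  2.44]))]
large [(np.float64(0.86), array([0.19, 0.2 ]))]
 t 2.71 tcp [0.4282 0.0619 0.1303] F [ 0.65  0.1  -0.63] w 1.003
down t 4.04 tcp [0.4286 0.0612 0.0127] F [-0.18  0.68 -0.35] w 0.999
 t 4.09 tcp [0.4286 0.0612 0.0128] F [-0.72 -0.72 -1.06] w 1.002
```

```bash
python3 -c "
import cv2;a=cv2.imread('pics/a1.png');cv2.imwrite('pics/a1c.png',cv2.resize(a[120:320,220:480],None,fx=3,fy=3,interpolation=2))"
```

```text
(no output)
```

View pics/a1c.png

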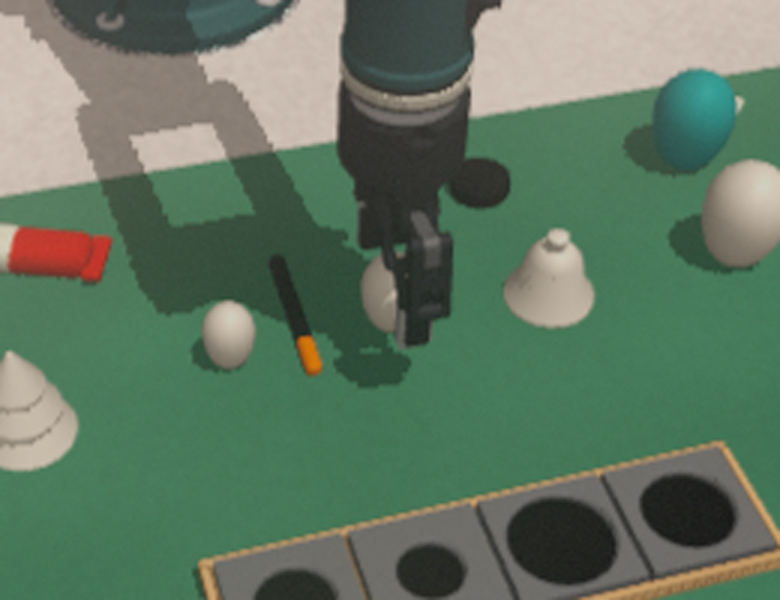

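The picture shows the jaws straddling the medium egg, with nothing else near the fingers. Now close, lift and look.

Run:
```python
from job import *
n="medium";x,y=E[n]
arm.close_gripper(25);st("closed")
arm.line_to([x,y,.13],max_speed=.12);st("up")
pic("a2","scene");pic("a2t","top")
a=cv2.imread('pics/a2.png');cv2.imwrite('pics/a2c.png',cv2.resize(a[100:300,220:480],None,fx=3,fy=3,interpolation=2))
```

```text
closed t 4.58 tcp [0.4281 0.0612 0.0124] F [-0.07  0.44  2.38] w 0.47
up t 5.71 tcp [0.4272 0.0612 0.129 ] F [-0.23 -0.19 -0.29] w 0.477
```

View pics/a2c.png

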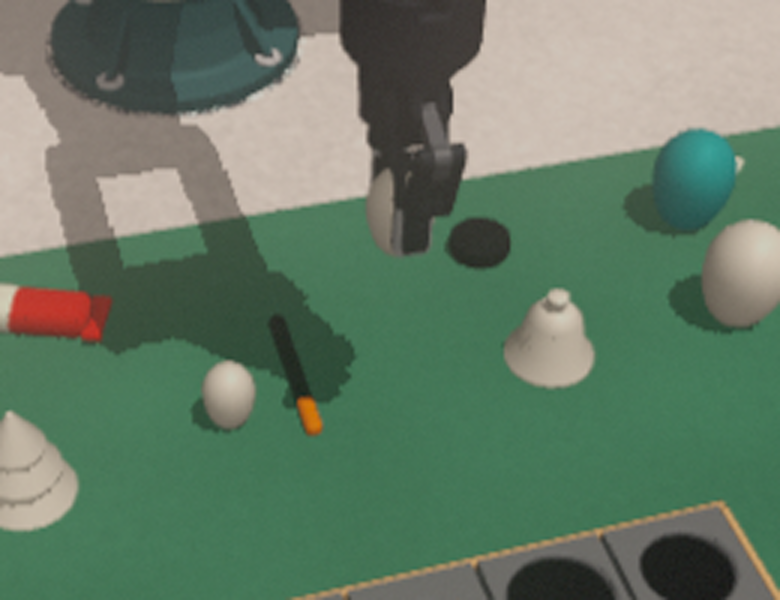

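The medium egg is held upright between the pads. Placing it.

```bash
cat >> job.py <<'E'
def place(n,dz):
    x,y=P[n]
    arm.reach([x,y,.13],best([x,y,.13])[0][1]);st("over")
    arm.line_to([x,y,dz+.011+.006],max_speed=.12);arm.wait(.3);st("near")
    h=arm.line_to([x,y,dz+.011-.003],max_speed=.01,force_limit=4);print("hit",h);o=st("low")
    return o
def letgo(n):
    x,y=P[n];arm.release();st("rel");z=arm.observe()["ee_pos"];arm.line_to([z[0],z[1],.14],max_speed=.12);st("clear")
def pick(n):
    x,y=E[n]
    arm.reach([x,y,.14],best([x,y,.14])[0][1]);arm.line_to([x,y,DZ[n]],max_speed=.1,force_limit=8);st("down")
    arm.close_gripper(25);o=st("closed");arm.line_to([x,y,.13],max_speed=.12);st("up");return o["ee_pos"][2]
E
python3 - <<'E'
from job import *
place("medium",.0125)
pic("a3","scene")
a=cv2.imread('pics/a3.png');cv2.imwrite('pics/a3c.png',cv2.resize(a[200:370,200:460],None,fx=3,fy=3,interpolation=2))
E
```

```text
over t 6.75 tcp [ 0.6329 -0.0555  0.1296] F [-1.08 -0.15 -0.84] w 0.474
near t 8.04 tcp [ 0.6341 -0.0563  0.0302] F [-0.24  0.09  0.06] w 0.475
hit True
low t 8.68 tcp [ 0.6336 -0.0562  0.0234] F [-0.77  0.13  4.44] w 0.473
```

View pics/a3c.png

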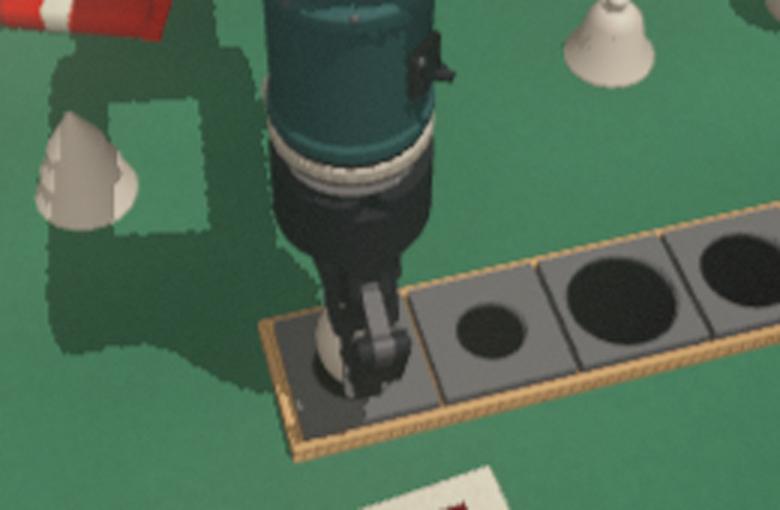

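Contact came at tcp 0.0234, so the foot is at about 0.011 m, the dimple floor height. The egg looks inside the dimple. Releasing and checking.

Run:
```python
from job import *
letgo("medium")
x,y=E["small"]
arm.reach([x,y,.14],best([x,y,.14])[0][1]);st()
T=pic("a4t","top");S=pic("a4s","scene")
a=S["pixels"];cv2.imwrite('pics/a4c.png',cv2.resize(a[200:370,200:460],None,fx=3,fy=3,interpolation=2))
from vis import *
for s,u in((T,(361,161)),(S,(319,310))):
    c,A=blob(mask_white(s),u);print(c,A,fitegg("medium",[(s,c)],.011)[0],back(s,c,.05))
```

```text
rel t 9.24 tcp [ 0.6326 -0.056   0.0219] F [ 0.72 -0.28 -1.38] w 1.001
clear t 10.38 tcp [ 0.6319 -0.0559  0.1387] F [ 0.4   0.06 -0.64] w 0.998
 t 11.18 tcp [ 0.4354 -0.0493  0.1402] F [-0.67  0.24 -0.4 ] w 1.001
[331.51958525 156.46198157] 1736 [ 0.63357923 -0.00321247] [ 0.6300852  -0.00301414  0.05      ]
[372.55836299 307.63113879] 5620 [0.64554384 0.03255805] [0.6528013  0.02926027 0.05      ]
```

View pics/a4c.png

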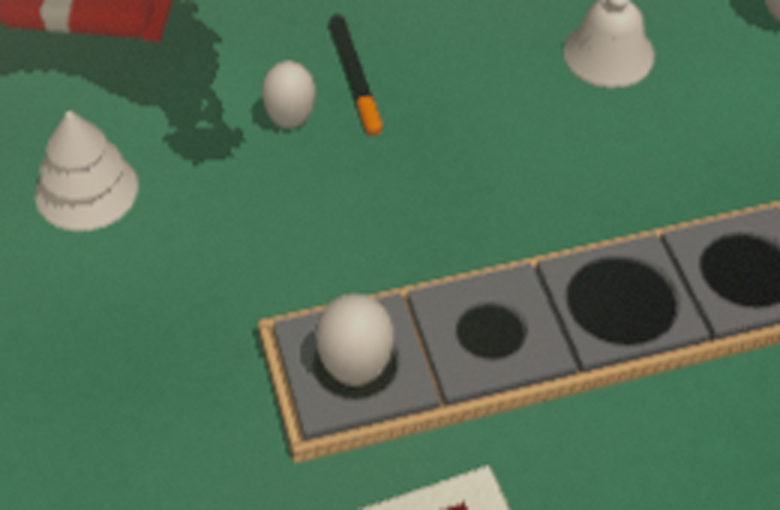

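View pics/a4t.png

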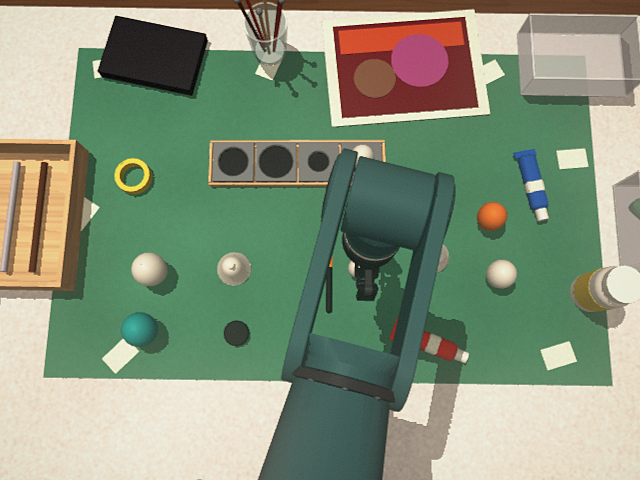

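The medium egg stands upright in its dimple (scene crop (355,340)). Next is the small egg.

```bash
cat >> vis.py <<'E'
def bright(s,u,t=125):
    return blob((s["pixels"].min(2)>t).astype(np.uint8),u)
E
python3 - <<'E'
from job import *
from vis import *
S=pickle.load(open("a4s.pkl","rb"))
S0=pickle.load(open("scene0.pkl","rb"))
for s,u,z in((S,(319,312),.011),(S0,(351,217),0)):
    for t in(100,115):
        c,A=bright(s,u,t);x,f,a=fitegg("medium",[(s,c)],z);print(c,A,a,x)
dz=pick("small");print(dz)
place("small",dz)
letgo("small")
x,y=E["large"]
arm.reach([x,y,.14],best([x,y,.14])[0][1]);st()
S=pic("b4s","scene");T=pic("b4t","top")
a=S["pixels"];cv2.imwrite('pics/b4c.png',cv2.resize(a[200:370,200:460],None,fx=3,fy=3,interpolation=2))
E
```

```text
[338.81382757 313.90004165] 2401 [634.9735577120446] [ 0.6434695  -0.02347913]
[318.95247934 310.52066116] 484 [628.117409715429] [ 0.62925261 -0.05261509]
[351.61021505 214.59946237] 372 [457.7511380261276] [0.42166433 0.06567138]
[351.9264214  213.37792642] 299 [456.0194478875492] [0.41856922 0.06725492]
down t 12.99 tcp [ 0.4352 -0.0494  0.0103] F [ 0.1  -0.13  0.51] w 0.999
closed t 13.53 tcp [ 0.4348 -0.0492  0.0099] F [-0.39  0.45  2.31] w 0.371
up t 14.69 tcp [ 0.4338 -0.0491  0.129 ] F [ 0.09  0.16 -0.33] w 0.372
0.009882866643422122
over t 15.54 tcp [0.6314 0.0215 0.1292] F [-0.64  0.12 -1.08] w 0.371
near t 16.85 tcp [0.6328 0.0219 0.0276] F [-0.18 -0.26 -0.21] w 0.372
hit True
low t 17.48 tcp [0.6323 0.0219 0.0209] F [0.01 0.27 5.15] w 0.374
rel t 18.04 tcp [0.6314 0.022  0.0196] F [-0.14  1.06  0.92] w 0.999
clear t 19.19 tcp [0.6307 0.022  0.1387] F [-0.06  0.81  0.26] w 0.995
 t 20.61 tcp [ 0.4273 -0.2971  0.14  ] F [ 0.45  0.13 -0.76] w 1.001
```

View pics/b4c.png

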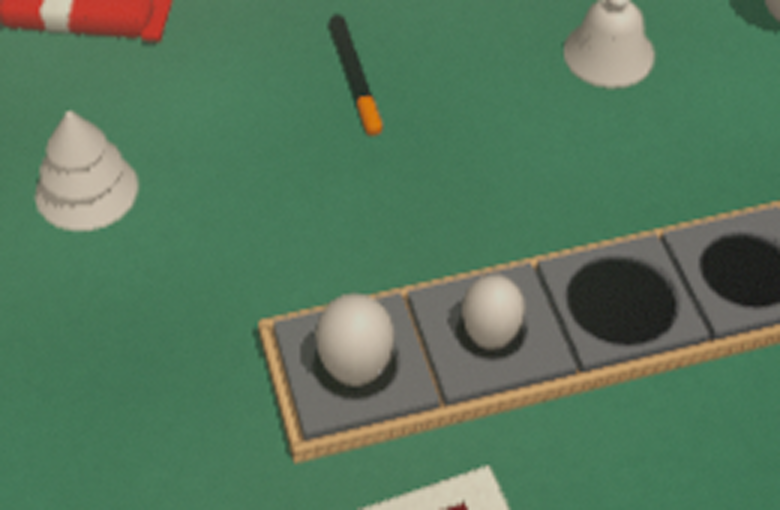

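The small and medium eggs stand upright in their own dimples, small at crop (493,312). Large egg next: the white one at top (501,274), with the arm already above it.

Run:
```python
from job import *
dz=pick("large");print(dz)
place("large",dz)
letgo("large")
x,y=E["giant"]
arm.reach([x,y,.16],best([x,y,.16])[0][1]);st()
S=pic("c4s","scene")
a=S["pixels"];cv2.imwrite('pics/c4c.png',cv2.resize(a[130:350,240:500],None,fx=2.6,fy=2.6,interpolation=2))
```

```text
down t 22.37 tcp [ 0.4271 -0.2982  0.0149] F [ 0.02 -0.73  0.64] w 0.998
closed t 22.8 tcp [ 0.4269 -0.2981  0.0147] F [-0.83  0.04  3.48] w 0.567
up t 23.92 tcp [ 0.426  -0.2972  0.1288] F [ 0.23  0.2  -0.36] w 0.564
0.014749452884323874
over t 25.79 tcp [0.6299 0.1766 0.1301] F [ 0.49 -0.53 -0.42] w 0.564
near t 27.06 tcp [0.6301 0.1781 0.0326] F [ 0.3  -0.31 -1.4 ] w 0.566
hit True
low t 27.68 tcp [0.6296 0.178  0.0258] F [0.9  1.16 4.34] w 0.572
rel t 28.14 tcp [0.6284 0.1778 0.0239] F [-0.04 -0.22 -0.37] w 1.0
clear t 29.26 tcp [0.6278 0.1776 0.1386] F [-0.06 -0.51 -0.02] w 0.997
 t 30.22 tcp [0.4263 0.3085 0.1599] F [ 0.85 -0.04  0.08] w 1.0
```

View pics/c4c.png

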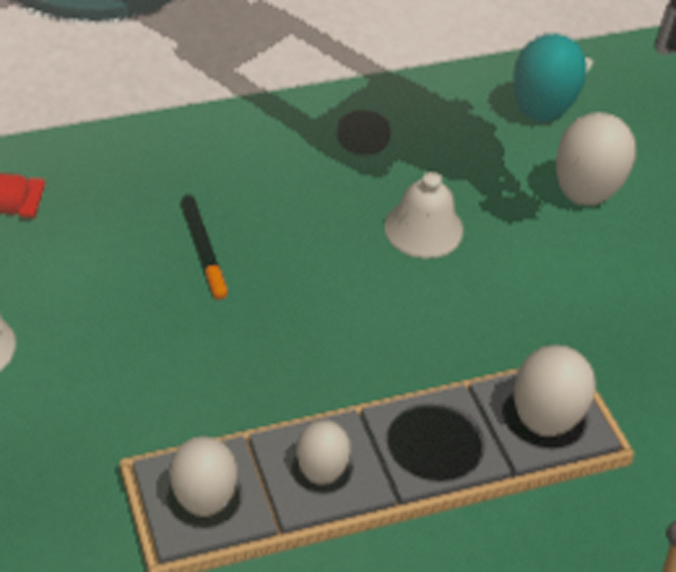

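Three eggs are in their pockets. The gripper shows at the upper right of the crop, so I check that it really projects there before descending.

Run:
```python
from job import *
S=pickle.load(open("c4s.pkl","rb"));print(vis.proj(S,[[.4263,.3085,.172],[.468,.3085,.173],[.4263,.3085,.04]]))
cv2.imwrite('pics/c5.png',cv2.resize(S["pixels"][50:250,380:640],None,fx=3,fy=3,interpolation=2))
```

```text
[[484.96454614 135.20150194]
 [496.37860243 148.45098005]
 [468.4329965  190.08389065]]
```

View pics/c5.png

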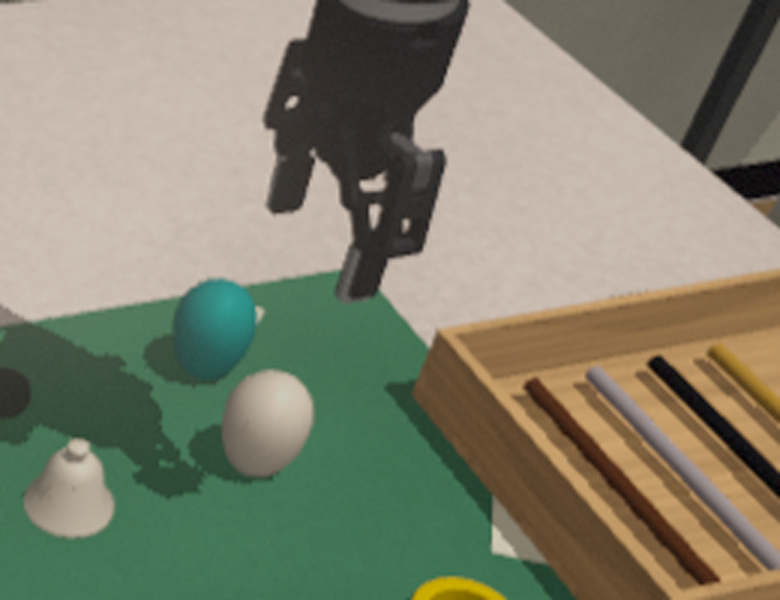

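The gripper is where the projection puts it, above the white giant egg. Go.

Run:
```python
from job import *
dz=pick("giant");print(dz)
place("giant",dz)
letgo("giant")
arm.reach([.30,.35,.25],best([.30,.35,.25])[0][1]);arm.wait(.5);st()
S=pic("d4s","scene");T=pic("d4t","top")
from vis import *
for n,ut,us in(("large",(233,155),(448,278)),("giant",(275,155),(407,285)),("small",(318,158),(363,302)),("medium",(361,157),(319,310))):
    for s,u in((T,ut),(S,us)):
        c,A=bright(s,u,115);x,f,a=fitegg(n,[(s,c)],.011);print(n,A,np.round(a),x.round(4),"d",(x-P[n]).round(4))
a=S["pixels"];cv2.imwrite('pics/d4c.png',cv2.resize(a[130:350,240:500],None,fx=2.6,fy=2.6,interpolation=2))
```

```text
down t 31.88 tcp [0.426  0.3093 0.0189] F [-0.58 -0.23  0.95] w 0.997
closed t 32.27 tcp [0.4259 0.3093 0.0189] F [-1.09 -0.05  4.71] w 0.66
up t 33.35 tcp [0.4248 0.3085 0.1288] F [-0.62 -0.78 -0.29] w 0.662
0.0189211445255792
over t 34.48 tcp [0.6304 0.1013 0.1298] F [ 0.11  0.23 -0.9 ] w 0.662
near t 35.71 tcp [0.6315 0.1    0.0367] F [-0.09 -1.08 -1.37] w 0.659
hit True
low t 36.33 tcp [0.631 0.1   0.03 ] F [0.36 0.05 5.4 ] w 0.659
rel t 36.74 tcp [0.6297 0.0999 0.0279] F [-0.21  0.14 -0.48] w 1.001
clear t 37.83 tcp [0.629  0.0998 0.1387] F [-0.59  0.74 -0.14] w 0.999
 t 39.9 tcp [0.3002 0.35   0.25  ] F [-0.29 -0.28  0.39] w 1.0
large 75 [682.] [0.6186 0.213 ] d [-0.0111  0.035 ]
large 550 [855.] [0.6234 0.1881] d [-0.0063  0.0101]
giant 3502 [896.] [0.6277 0.0893] d [-0.0034 -0.0107]
giant 791 [1149.] [0.6245 0.1087] d [-0.0066  0.0087]
small 211 [303.] [0.5852 0.0436] d [-0.0472  0.0217]
small 278 [406.] [0.6277 0.0264] d [-0.0047  0.0045]
medium 1087 [465.] [ 0.6285 -0.0542] d [-0.0052  0.002 ]
medium 459 [628.] [ 0.6288 -0.0524] d [-0.0049  0.0038]
```

View pics/d4c.png

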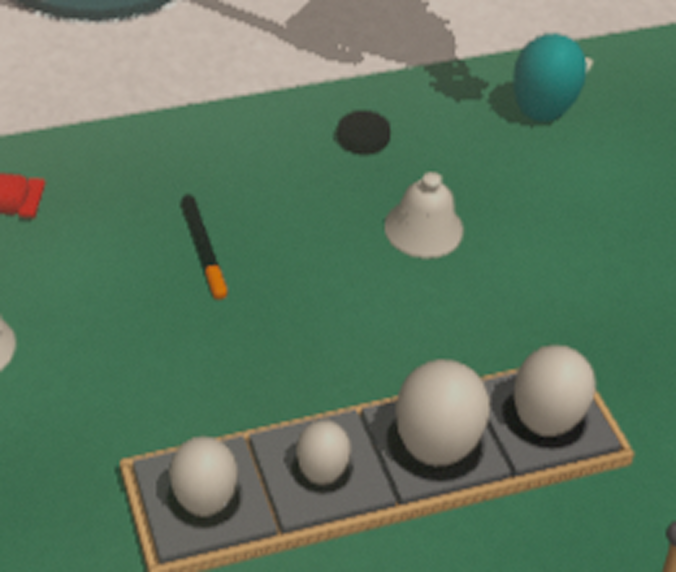

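View pics/d4t.png

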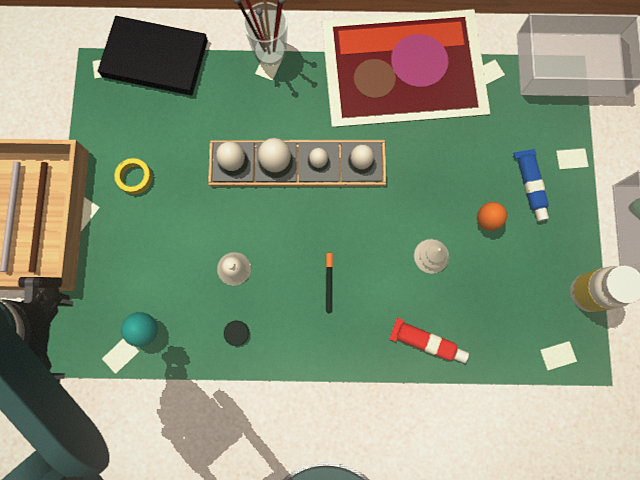

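Both views show all four eggs upright in their dimples, and the bell (234,268) and tree (432,256) unmoved. The brightness masks merged with the tiles, so I remeasure by differencing against the first picture.

Run:
```python
import pickle
from vis import *
P={"large":(.6297,.1780),"giant":(.6311,.1000),"small":(.6324,.0219),"medium":(.6337,-.0562)}
# per-camera pocket centres
PC={"top":{"large":(.6309,.1768),"giant":(.6321,.0990),"small":(.6336,.0208),"medium":(.6347,-.0572)},
"scene":{"large":(.6284,.1794),"giant":(.6301,.1013),"small":(.6311,.0230),"medium":(.6327,-.0551)}}
for nm,a,b in(("top","top0.pkl","d4t.pkl"),("scene","scene0.pkl","d4s.pkl")):
    s0=pickle.load(open(a,"rb"));s=pickle.load(open(b,"rb"))
    d=(s["pixels"].astype(int)-s0["pixels"]).max(2)
    m=(d>14).astype(np.uint8);m=cv2.morphologyEx(m,cv2.MORPH_OPEN,np.ones((3,3)))
    for n in P:
        u=hullc(proj(s,eggpts(n)+[*PC[nm][n],.011]))[0]
        N,l,st,c=cv2.connectedComponentsWithStats(m);i=min(range(1,N),key=lambda i:np.hypot(*(c[i]-u)))
        yx=np.argwhere(l==i)[:,::-1].astype(np.float32);hc,A=hullc(yx)
        x,f,ar=fitegg(n,[(s,hc)],.011);print(nm,n,round(A),np.round(ar),"offset mm",((x-PC[nm][n])*1000).round(1))
    for q,u,w in((("bell",(234,268),16)if nm=="top" else("bell",(403,211),16)),(("tree",(432,257),17)if nm=="top" else("tree",(228,254),18))):
        print(q,"max median diff",np.median(abs(d[u[1]-w:u[1]+w,u[0]-w:u[0]+w])))
```

```text
top large 634 [674.] offset mm [-0.5  0.8]
top giant 872 [897.] offset mm [0.1 0.2]
top small 284 [303.] offset mm [-0.4  0.2]
top medium 445 [465.] offset mm [0.  0.4]
bell max median diff 1.0
tree max median diff 2.0
scene large 850 [861.] offset mm [-0.4  1.2]
scene giant 1164 [1159.] offset mm [-0.3  0.3]
scene small 398 [409.] offset mm [0.6 0.2]
scene medium 608 [632.] offset mm [0.2 0.2]
bell max median diff 2.0
tree max median diff 1.0
```

All eggs are within about 1.3 mm of their pocket centres in both views, and they are upright. Handing in.

Run:
```python
from rig import arm
arm.hand_in();print(arm.observe()["t"])
```

```text
the job is handed in; nothing more can be done
the job is handed in; nothing more can be done
```

I placed all four white eggs in the pockets of their own size and handed the job in at about 40 s. `hand_in` reports no verdict, so what follows is from my own checks.

- **Placing:** I set each egg down slowly until it touched. The measured contact force was 4–5.5 N, and each foot was at the dimple floor height when I released it.
- **Position:** In the last pictures each egg is within about 1.3 mm of its pocket centre in both camera views, and all four look upright.
- **Other objects:** The bell and the tree show no change from the first pictures. I left the turquoise and orange look-alikes alone, and the arm is clear of everything.
- **Checks that disagreed:** An earlier position check gave offsets of several millimetres, because its brightness mask merged the eggs with the grey tiles. I redid it by comparing with the first pictures, which gave the figures above. The two cameras also differ by about 2–3 mm in absolute position. I used their average for the arm's targets and compared egg and pocket within the same camera for the final check.

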